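Open the leaning pantry canister

TASK

Open the leaning canister whose round cap has a raised grip bar: unscrew the cap anticlockwise (seen from outside) until it is free of its thread, then swing it well back on its hinge, more than 65 degrees, so that the mouth is clear, and let go of it. The cap must not be prised up before it is unscrewed. Leave the other canister and the things standing around alone.

Things in the scene. Friction and masses are not known exactly. Their poses are not given: they have to be found in the camera images.
- canister: Fixed light-wood stand (base board 190 x 130 mm, cheeks 72 mm high) with a white ceramic canister, 104 mm across, 172 mm long, mouth up, whose axis leans 35 degrees (0.61 rad) from vertical to the stand's own -x, roughly to the robot. Origin: on the table in the stand's middle plane, 20 mm towards -x from the base board's centre; z up, y level (parallel to the cap's hinge).
- cap_grip (a point): Grip point of this canister's grey captive cap: a disc 101 mm across, 28 mm deep, with a straight raised bar across its flat top (84 mm long, 22 wide, 30 high). The point is on the cap's axis, inside the bar, 24 mm above the flat top, 6 below the bar's top. x along the bar, y across it (the way to pinch it), z outward along the cap's axis. Moves with the cap.
- cap (a joint): Twist of the cap about its axis in rad, grows anticlockwise seen from outside. 0 is tight, starts at 0 to 0.5; lugs inside hold the cap down until about 2.7, beyond that it is free; hard stop at 3.1. The cap does not rise as it turns. At 2.95 the bar points straight at the hinge. Friction about 0.25 N m; stays where it is left.
- strap (a joint): Swing of the cap in rad about its hinge; 0 lies closed on the mouth, grows as it opens, stop at 1.45. Stiff (about 0.16 N m): stays where it is left. The hinge is a pin in a steel band round the cap.
- cap_hinge (a point): Centre of the cap's hinge pin, at the uphill far side of the mouth: 60 mm from the cap's axis and, along that axis, 16 mm below the cap's flat top. Does not move. Its y axis is the hinge line (level); positive rotation about +y opens the cap, up and away from the robot. Frame parallel to canister.
- other: A second leaning white canister on the same kind of stand, fixed, with a plain smooth domed cap 101 mm across: no bar, no hinge. To be left alone. Origin as for canister. The two may stand either way round, left or right.
- can: Bystander: food can, 74 mm across, 110 mm high; origin at the centre of its underside.
- jug: Bystander: white bottle, 80 mm across, 200 mm high; origin at the centre of its underside.
- bowl: Bystander: steel bowl, 140 mm across, 60 mm high; origin at the centre of its underside.

How it is judged (in metres and radians):
On the way, in this order (a step that is already met when the one before it is completed fails the run):
1. the cap is unscrewed (turned past 2.6 rad) while still lying on the mouth (swung up less than 0.15 rad) (value of joint cap above 2.6 rad and value of joint strap below 0.15 rad), for 0.1 s.
2. the cap is swung back more than 1.1 rad on its hinge (value of joint strap above 1.1 rad), for 0.1 s.
At the end, for the whole second after the job is handed in: The cap stands swung back more than 1.1 rad (63 degrees) on its hinge, at rest (under 0.05 rad/s) (value of joint strap above 1.1 rad and velocity of joint strap between -0.05 and 0.05 rad/s); the robot touches nothing.
It fails at once if the cap is prised up (more than 0.2 rad) while its twist is below 2.3 rad (value of joint strap above 0.2 rad and value of joint cap below 2.3 rad).
It fails at once if the other canister is pushed with more than 5 N (contact force between any of the arm, the fingers and other above 5 N).
It fails at once if a bystander (can, jug or bowl) is moved more than 30 mm or tipped over (distance of any of can, jug, bowl from where it was at the start of the episode above 0.03 m or angle between any of can, jug, bowl's own z axis and vertical above 0.5 rad).
It also fails if it takes over 59 s, if anything falls off the work surface, if the arm or the gripper's body presses on something with over 40 N, if the wrist force passes 120 N, or if a joint passes its speed limit or range.

ROBOT

A 6-joint arm with a two-finger parallel gripper is mounted at the origin on the work surface. World frame = base frame: x ahead of the robot, y to its left, z up, the work surface at z = 0. Lengths are in mm, angles in rad, forces in N, time in s.
With the tool pointing down it reaches from about 275 to 750 mm from the base axis. Payload 10.2 kg.
Tool frame: the origin (TCP) lies midway between the tips of the shut fingers; the grasp point (between the pads) lies grip_depth behind it (grip_depth is the distance from the TCP to the grasp point, in mm); z points along the fingers, y is the line along which they close (so a half turn about z gives the same grasp; the last joint's range is limited). The gripper opens to 85 mm and grips with 20 to 120 N. Pads are 22 mm wide; open, the fingers measure 114 mm over their backs; the gripper's body (76 mm by 85 mm) begins 54 mm behind the grasp point. The pads swing forward as they close: fully open they stand 13 mm farther back than shut.
Start: joints at [-1.486, 0.313, 1.498, -0, 1.331, -0.223], TCP at [159.043, -500.336, 205.494] pointing down, gripper open.
Joint ranges: [-2.94, 2.94], [-0.97, 2.17], [0.19, 2.56], [-1.23, 4.37], [0.02, 3.11], [-2.88, 2.88]. Speed limits (rad/s): [2.39, 2.39, 3.01, 3.14, 3.14, 3.14].

INTERFACE

Orientations are given as a unit quaternion [w, x, y, z].
In Python, from rig import * gives the robot as it stands.
- The arm moves only by the tool servo_tool, never from a script. Its argument "commands" is a list of rows, each a list of 3 entries, a list of its own where there are three numbers: the gripper command: -1 is fully open, 1 is shut, values between are in proportion, then the shift along the tool's x, y, z in m, then the turn, a rotation vector about the tool's x, y, z in units of 6 degrees (1.0 is 6 degrees). In form: [[grip, [dx, dy, dz], [ax, ay, az]], ...]. A call has 1 to 10 rows; each row shifts and turns the commanded pose from where the row before left it, along the tool's axes as they then stand; what a row does not reach is not made up. A row lasts 1/12 s, in which the tool goes at most 41.7 mm and 7.16 degrees, less where a joint would pass 70% of its speed; a pose out of reach is approached as far as the arm can. A call is refused whole if a number of a shift passes 0.0417 or a number of a turn 1, either way. A call with a gripper value outside its range is refused whole. The fingers move at their own pace and stop on an object; "squeeze" is the grip in N (left out, the last holds). Time passes only in rows, so rows that do not move let the fingers close. It gives the time, the measured TCP pose, the force, the opening and the grip force at its end, in the units of the state.
- sense(): the state, without advancing time (a new reading comes with each control period).
- capture(name): name is "scene" or "top" or "wrist"; returns a dict with "pixels" (420x560x3 uint8, red, green, blue), "z_map" (420x560 float32, mm along the optical axis (not along the pixel's ray), 0 where there is no reading), "fx", "fy", "cx", "cy" (pixels), "rvec" (rotation vector, rad) and "tvec" (3), from world to camera coordinates, as OpenCV has them; the wrist camera has in their place "T_tool_cam" (4x4, takes a point from camera to tool coordinates, whose origin is the TCP and whose axes are the flange's). Camera axes: x right, y down, z forward; pixel columns grow to the right and rows downward; lengths in mm; the calibration is good to about 2 mm. A picture is of the moment at which its call begins: read the wrist's pose just before it.
- finish_job(): hands the job in; it is judged then, once.
The state is a dict: "time_s": time; "joints": joint angles; "dq": joint speeds; "tau": joint torques, N m; "eef_pos": TCP position; "ee_rot": TCP orientation; "force": force on the tool from outside, world axes, zero at the start; "wrist_torque": the same for the moment, N m; "grip_width": opening from 0.0 (shut) to 1.0 (fully open); "grip_force": force on a finger pad.
Only numpy, scipy, OpenCV 4.12 (cv2) and the standard library are available. Lean on these libraries where they do the work, as an engineer would, in place of code of your own. Each camera call takes 0.05 s, during which the arm holds its last target. There are 200 camera calls.

## Working session

There is one attempt and no reset: what is moved stays moved. The work goes in short steps, Python scripts to look and compute and a tool call to move; the robot and the scene stay as the last step left them, time stands still between calls to the robot, and variables do not carry over. Pictures are saved under pics/ and viewed, at most 10 in all, crops included, and the job is handed in when it is done.

Besides the shell and the picture viewer there is one more tool, called by a JSON object that holds its "method" and its "body", one argument or row to a line. servo_tool: Moves the arm, as the interface text tells. Its arguments: {"type":"object","properties":{"commands":{"type":"array"},"squeeze":{"type":"number"}},"required":["commands"]}

```bash
mkdir -p pics; ls
python3 - <<'E'
from rig import *
import cv2,numpy as np,pickle
s=sense();print(s)
for n in("scene","top"):
    c=capture(n);pickle.dump(c,open(f"{n}.pkl","wb"))
    cv2.imwrite(f"pics/{n}0.png",c["pixels"][:,:,::-1])
    R=cv2.Rodrigues(np.array(c["rvec"]))[0];print(n,(-R.T@np.array(c["tvec"]).ravel()).round(),R[2].round(2),c["fx"])
E
```

```text
pics
{'time_s': 0.0, 'joints': array([-1.48641458e+00,  3.13449766e-01,  1.49843561e+00, -2.98836236e-06,
        1.33096626e+00, -2.23417087e-01]), 'dq': array([-7.18900357e-04, -1.67718700e-03, -2.24818453e-04,  4.81098627e-05,
       -2.03172127e-04,  3.51774103e-04]), 'tau': array([ 2.76345945e-04, -4.12268651e+01, -2.59739417e+01, -1.88090835e-04,
        4.22532350e-03, -8.40530265e-05]), 'eef_pos': array([ 159.00973587, -500.04711101,  204.93576217]), 'ee_rot': array([-6.28069226e-04,  9.88180591e-01,  1.53292936e-01,  4.22776769e-05]), 'force': array([ 0.20654515, -0.00422184, -0.84010667]), 'wrist_torque': array([ 0.05185258, -0.03614192, -0.03206553]), 'grip_force': 0.0, 'grip_width': 1.0002542944868271}
scene [1464. -744. 1027.] [-0.64  0.5  -0.59] 462.4524672067555
top [ 381.   13. 1320.] [ 0.13 -0.03 -0.99] 477.0003457396832
```

View pics/scene0.png

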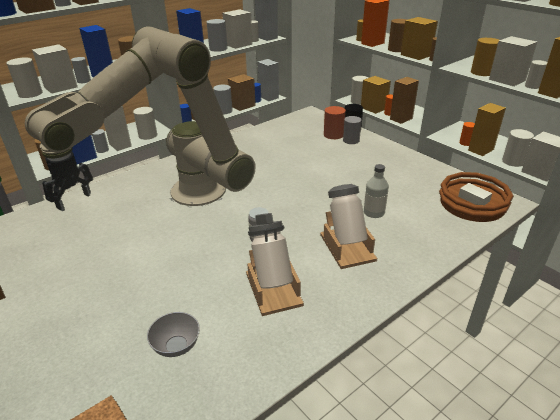

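View pics/top0.png

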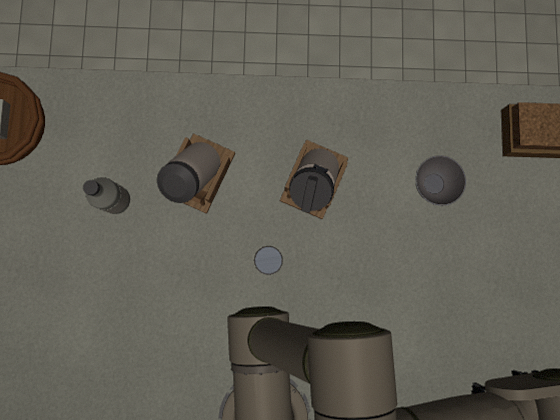

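The top view shows the barred cap at about (312,188), with its bar running near vertical in the picture. The plain cap is at (180,182), the can at (268,260), the bowl at (440,180) and the jug at (107,195). The hinge is at about (320,168).

```bash
cat > h.py <<'E'
import cv2,numpy as np,pickle
from scipy.spatial.transform import Rotation as Ro
def cloud(c):
    v,u=np.mgrid[:420,:560];z=c["z_map"].astype(float)
    P=np.stack([(u-c["cx"])/c["fx"]*z,(v-c["cy"])/c["fy"]*z,z],-1)
    R=cv2.Rodrigues(np.array(c["rvec"]))[0]
    return (P-np.array(c["tvec"]).ravel())@R
E
python3 - <<'E'
from h import *
c=pickle.load(open("top.pkl","rb"));P=cloud(c)
im=cv2.resize(c["pixels"][130:225,265:360,::-1],None,fx=6,fy=6,interpolation=cv2.INTER_CUBIC)
im=cv2.convertScaleAbs(im,alpha=2.0)
cv2.imwrite("pics/crop1.png",im)
for n,(u,v) in dict(table=(250,300),can=(268,260),cap=(300,195),bowl=(440,180),other=(180,182),jug=(95,187)).items(): print(n,P[v,u].round(1))
# top disc plane
sub=P[160:215,285:340].reshape(-1,3)
pts=sub[(sub[:,2]>120)]
rng=np.random.default_rng(0);best=0
for i in range(2000):
    a,b,d=pts[rng.choice(len(pts),3,False)];n=np.cross(b-a,d-a)
    if np.linalg.norm(n)<200: continue
    n/=np.linalg.norm(n);n*=np.sign(n[2])
    if abs(n[2]-np.cos(.61))>.08: continue
    k=abs((pts-a)@n)<2
    if k.sum()>best:best=k.sum();B=(n,a,k)
n,a,k=B;q=pts[k];m=q.mean(0);n=np.linalg.svd(q-m)[2][2];n*=np.sign(n[2])
print("plane",best,len(pts),n,m,"tilt",np.degrees(np.arccos(n[2])),"yaw",np.degrees(np.arctan2(-n[1],-n[0])))
hh=(pts-m)@n;print(np.histogram(hh,bins=np.arange(-60,45,5)))
b=pts[hh>22];print("bar",len(b),b.mean(0),((b-m)@n).mean());d=np.linalg.svd(b-b.mean(0))[2];print(d[0])
E
```

```text
table [305.6  47.5   5.5]
can [412.    2.4 110.3]
cap [566.9 -69.6 192.3]
bowl [ 651.4 -478.6    8.1]
other [585.5 213.6 217.2]
jug [570.2 413.6 204.6]
plane 650 1970 [-0.52534462  0.20647734  0.82545753] [577.10671169 -92.17655828 203.82543796] tilt 34.36509448228661 yaw -21.456423634321776
(array([ 35,  42,  42,   8,   0,   1,   0,  15,  77, 140,  56, 468, 483,
        19,   7,  13,  15, 176, 132,   2]), array([-60, -55, -50, -45, -40, -35, -30, -25, -20, -15, -10,  -5,   0,
         5,  10,  15,  20,  25,  30,  35,  40]))
bar 335 [553.93076245 -81.70152238 277.43813309] 75.10237148177379
[ 0.15941472 -0.08829972 -0.98325485]
```

View pics/crop1.png

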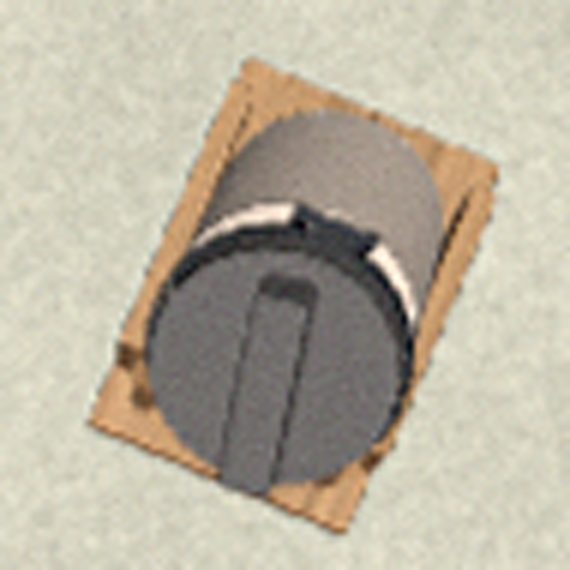

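The crop shows the disc centred at about (280,370), with the bar from (285,290) to (248,485) and the hinge block at (335,230). The hinge points up the image and slightly right. Next I fit the exact geometry.

```bash
cat >> h.py <<'E'
from scipy.optimize import least_squares
def fit(P,m,n):
    "disc plane near m,n -> refined; returns n, disc centre, bar dir"
    for _ in range(5):
        h=(P-m)@n; r=np.linalg.norm(P-m-np.outer(h,n),axis=1)
        q=P[(abs(h)<4)&(r<60)]; o=q.mean(0); nn=np.linalg.svd(q-o)[2][2]; n=nn*np.sign(nn[2])
        m=m-n*((m-o)@n)
    ex=np.array([n[0],n[1],0])*-1; ey=np.cross([0,0,1],ex);ey/=np.linalg.norm(ey);ex=np.cross(ey,n)  # ex uphill = to hinge
    h=(P-m)@n;d=P-m;xy=np.c_[d@ex,d@ey]
    return n,m,ex,ey,h,xy
E
python3 - <<'E'
from h import *
for nm in("top","scene"):
    c=pickle.load(open(nm+".pkl","rb"));P=cloud(c).reshape(-1,3)
    m=np.array([572,-88,200.]);P=P[np.linalg.norm(P-m,axis=1)<110]
    n,m,ex,ey,h,xy=fit(P,m,np.array([-.52,.2,.82]))
    k=abs(h)<3;k&=np.linalg.norm(xy,axis=1)<70;d=xy[k]
    hull=cv2.convexHull(d.astype(np.float32))[:,0]
    (cx,cy),r=cv2.minEnclosingCircle(hull)
    s=least_squares(lambda p:np.hypot(*(hull-p[:2]).T)-p[2],[cx,cy,r],loss="soft_l1").x
    kb=(h>24)&(h<36)&(np.linalg.norm(xy,axis=1)<60);b=xy[kb]
    rect=cv2.minAreaRect(b.astype(np.float32)) if kb.sum()>5 else None
    v=np.linalg.svd(b-b.mean(0))[2][0]
    C=m+s[0]*ex+s[1]*ey
    print(nm,k.sum(),"n",n.round(3),"yaw",np.degrees(np.arctan2(ex[1],ex[0])),"tilt",np.degrees(np.arccos(n[2])),"\n enc",cx,cy,r,"fit",s,"C",C.round(1))
    print(" bar",kb.sum(),np.median(h[kb]),rect,"dir deg",np.degrees(np.arctan2(v[1],v[0])),"barmid world",(m+b.mean(0)@np.array([ex,ey])+np.median(h[kb])*n).round(1))
E
```

```text
top 837 n [-0.527  0.212  0.823] yaw -21.884678846697646 tilt 34.592466423615114 
 enc 5.57210636138916 -2.0816707611083984 50.705928802490234 fit [ 5.65106116 -2.2993653  50.038863  ] C [575.7 -91.9 202.9]
 bar 313 29.619429052825165 ((6.102062225341797, -2.0987987518310547), (83.48174285888672, 21.97346305847168), 10.936647415161133) dir deg -169.18206299892384 barmid world [561.6 -86.1 228.4]
scene 93 n [-0.493  0.176  0.852] yaw -19.684004792880298 tilt 31.5932889849872 
 enc 10.185128211975098 -4.268902778625488 50.53272247314453 fit [10.70692505 -2.78100465 47.81575607] C [580.4 -94.  204.4]
 bar 44 27.628891168514645 ((10.405719757080078, -2.6628589630126953), (81.55130767822266, 21.481273651123047), 10.207618713378906) dir deg 14.63211272327554 barmid world [578.4 -93.8 235.7]
```

```bash
cat >> h.py <<'E'
def pose(s):
    w,x,y,z=s["ee_rot"];return np.array(s["eef_pos"]),Ro.from_quat([x,y,z,w])
YAW,TILT=np.radians(-21.9),np.radians(35.)
EX=np.array([np.cos(YAW)*np.cos(TILT),np.sin(YAW)*np.cos(TILT),np.sin(TILT)])
EY=np.array([-np.sin(YAW),np.cos(YAW),0]);N=np.cross(EX,EY)
C=np.array([575.7,-91.9,202.9]);H=C+60*EX-16*N
def toolR(barang):   # barang: bar angle from EX (deg); tool y = barang-90
    a=np.radians(barang-90);y=np.cos(a)*EX+np.sin(a)*EY;z=-N
    return Ro.from_matrix(np.c_[np.cross(y,z),y,z])
def delta(s,p,R):
    p0,R0=pose(s);d=R0.inv().apply(p-p0);w=(R0.inv()*R).as_rotvec(degrees=True)/6
    print("shift now-axes mm",d.round(1),"in target axes",R.inv().apply(p-p0).round(1),"turn units",w.round(2))
E
python3 - <<'E'
import rig;print([x for x in dir(rig) if not x.startswith("_")],getattr(rig,"grip_depth",None))
from h import *
s=rig.sense();print("N",N.round(3),"H",H.round(1))
p=C+130*N;print("pre",p.round(1));delta(s,p,toolR(10.9))
E
```

```text
['PlanningError', 'capture', 'finish_job', 'grip_depth', 'sense'] 18.700000000000003
N [-0.532  0.214  0.819] H [ 629.8 -113.7  224.2]
pre [506.5 -64.1 309.4]
shift now-axes mm [ 463.3 -310.3 -103.9] in target axes [ 288.3 -488.4    6.1] turn units [-2.52  5.33  4.62]
```

{"method": "servo_tool", "body": {
  "commands": [
    [-1,[0,0,-0.015],[-0.315,0.666,0.578]],
    [-1,[0,0,-0.015],[-0.315,0.666,0.578]],
    [-1,[0,0,-0.015],[-0.315,0.666,0.578]],
    [-1,[0,0,-0.015],[-0.315,0.666,0.578]],
    [-1,[0,0,-0.015],[-0.315,0.666,0.578]],
    [-1,[0,0,-0.015],[-0.315,0.666,0.578]],
    [-1,[0,0,-0.015],[-0.315,0.666,0.578]],
    [-1,[0,0,-0.015],[-0.315,0.666,0.578]],
    [-1,[0,0,0],[0,0,0]]
  ]
}}

```text
time_s: 0.85
eef_pos: [127.2, -491.3, 320.3]
ee_rot: [0.087, 0.949, -0.094, 0.29]
force: [-0.1, -0.2, -0.6]
grip_width: 0.999
grip_force: 0.0
```

Run:
```python
import rig
from h import *
s=rig.sense();print(s["time_s"],s["joints"].round(2),s["eef_pos"]);delta(s,C+130*N,toolR(10.9))
```

```text
0.85 [-1.9   0.06  1.64  0.62  1.43 -0.21] [ 127.24885312 -491.28905085  320.33369474]
shift now-axes mm [ 247.9 -501.2  117.6] in target axes [ 250.4 -499.5  119.4] turn units [ 0.05 -0.02 -0.04]
```

{"method": "servo_tool", "body": {
  "commands": [
    [-1,[0.0125,-0.025,0.006],[0,0,0]],
    [-1,[0.0125,-0.025,0.006],[0,0,0]],
    [-1,[0.0125,-0.025,0.006],[0,0,0]],
    [-1,[0.0125,-0.025,0.006],[0,0,0]],
    [-1,[0.0125,-0.025,0.006],[0,0,0]],
    [-1,[0.0125,-0.025,0.006],[0,0,0]],
    [-1,[0.0125,-0.025,0.006],[0,0,0]],
    [-1,[0.0125,-0.025,0.006],[0,0,0]],
    [-1,[0.0125,-0.025,0.006],[0,0,0]],
    [-1,[0.0125,-0.025,0.006],[0,0,0]]
  ]
}}

```text
time_s: 1.68
eef_pos: [319.4, -276.5, 313.1]
ee_rot: [0.086, 0.949, -0.091, 0.288]
force: [-0.2, -1.2, 0.3]
grip_width: 0.998
grip_force: 0.0
```

{"method": "servo_tool", "body": {
  "commands": [
    [-1,[0.0125,-0.025,0.006],[0,0,0]],
    [-1,[0.0125,-0.025,0.006],[0,0,0]],
    [-1,[0.0125,-0.025,0.006],[0,0,0]],
    [-1,[0.0125,-0.025,0.006],[0,0,0]],
    [-1,[0.0125,-0.025,0.006],[0,0,0]],
    [-1,[0.0125,-0.025,0.006],[0,0,0]],
    [-1,[0.0125,-0.025,0.006],[0,0,0]],
    [-1,[0.0125,-0.025,0.006],[0,0,0]],
    [-1,[0.0125,-0.025,0.006],[0,0,0]],
    [-1,[0,0,0],[0,0,0]]
  ]
}}

```text
time_s: 2.52
eef_pos: [491.6, -81.4, 307.2]
ee_rot: [0.084, 0.95, -0.088, 0.288]
force: [0.2, -0.9, 0.3]
grip_width: 1.0
grip_force: 0.0
```

Run:
```python
import rig
from h import *
s=rig.sense();print(s["time_s"],s["joints"].round(2),s["eef_pos"]);delta(s,C+130*N,toolR(10.9))
c=rig.capture("wrist");c["pose"]=pose(s)
p,R=pose(s);T=np.array(c["T_tool_cam"])
v,u=np.mgrid[:420,:560];z=c["z_map"].astype(float)
X=np.stack([(u-c["cx"])/c["fx"]*z,(v-c["cy"])/c["fy"]*z,z],-1).reshape(-1,3)[z.ravel()>0]
X=R.apply(X@T[:3,:3].T+T[:3,3])+p
np.save("w.npy",X)
X=X[np.linalg.norm(X-C,axis=1)<100]
h=(X-C)@N;xy=np.c_[(X-C)@EX,(X-C)@EY]
r=np.hypot(*xy.T)
print(len(X),np.histogram(h[r<60],bins=np.arange(-30,45,3)))
k=(h>25)&(h<36)&(r<60);print("bar",np.median(h[k]),cv2.minAreaRect(xy[k].astype(np.float32)))
k=(abs(h)<5)&(r<65);print("disc",np.median(h[k]),cv2.minEnclosingCircle(xy[k].astype(np.float32)))
q=X[k&(abs(h-np.median(h[k]))<3)];o=q.mean(0);n=np.linalg.svd(q-o)[2][2];n*=np.sign(n[2]);print(n,N)
cv2.imwrite("pics/w1.png",cv2.convertScaleAbs(c["pixels"][:,:,::-1],alpha=1.6))
```

```text
2.5167 [-0.41 -0.15  1.87  0.03  0.81  1.33] [491.60238369 -81.42925319 307.21485571]
shift now-axes mm [ 11.4 -19.8   2.5] in target axes [ 11.2 -19.9   2.4] turn units [-0.02  0.    0.05]
10016 (array([   7,   23,   39,   43,  542,  330,   17,   14,  396, 5852,   20,
         19,    8,   25,   43,   23,   22,   18,  360, 2040,    1,    0,
          0,    0]), array([-30, -27, -24, -21, -18, -15, -12,  -9,  -6,  -3,   0,   3,   6,
         9,  12,  15,  18,  21,  24,  27,  30,  33,  36,  39,  42]))
bar 27.91932004195906 ((-1.7915229797363281, 0.6294307708740234), (83.18680572509766, 21.721284866333008), 10.645651817321777)
disc -1.9046352478716828 ((-1.8912333250045776, 0.3536016345024109), 50.44397735595703)
[-0.52968318  0.21575119  0.82029699] [-0.53218501  0.213937    0.81915204]
```

View pics/w1.png

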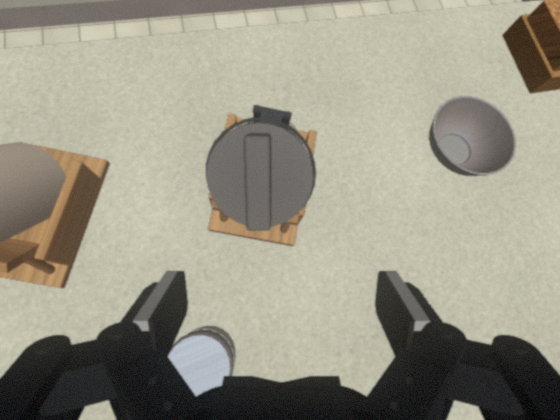

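```bash
cat >> h.py <<'E'
C=C-1.9*EX+.5*EY-1.9*N;H=C+60*EX-16*N
E
python3 - <<'E'
import rig
from h import *
s=rig.sense();print(C,C+6*N);delta(s,C+6*N,toolR(10.7))
E
```

```text
[575.45357138 -91.26204814 200.25381589] [572.26046131 -89.97842612 205.16872815]
shift now-axes mm [ 10.5 -22.1 128.5] in target axes [ 10.1 -22.4 128.5] turn units [-0.02  0.01  0.09]
```

{"method": "servo_tool", "body": {
  "commands": [
    [-1,[0.0052,-0.011,0.005],[0,0,0.05]],
    [-1,[0.0052,-0.011,0.005],[0,0,0.04]],
    [-1,[0,0,0.02],[0,0,0]],
    [-1,[0,0,0.02],[0,0,0]],
    [-1,[0,0,0.02],[0,0,0]],
    [-1,[0,0,0.02],[0,0,0]],
    [-1,[0,0,0.018],[0,0,0]],
    [-1,[0,0,0.012],[0,0,0]],
    [-1,[0,0,0.0085],[0,0,0]],
    [-1,[0,0,0],[0,0,0]]
  ]
}}

```text
time_s: 3.4
eef_pos: [571.0, -93.9, 204.5]
ee_rot: [0.084, 0.949, -0.096, 0.287]
force: [-0.2, 1.2, -0.5]
grip_width: 1.002
grip_force: 0.0
```

Run:
```python
import rig
from h import *
s=rig.sense();print(s["force"]);delta(s,C+6*N,toolR(10.7))
```

```text
[-0.24455433  1.24291156 -0.47812438]
shift now-axes mm [ 0.9 -4.  -0.7] in target axes [ 0.9 -4.  -0.7] turn units [ 0.01  0.03 -0.06]
```

{"method": "servo_tool", "body": {
  "commands": [
    [-1,[0.0008,-0.0038,-0.0005],[0,0,-0.05]],
    [-1,[0,0,0],[0,0,0]],
    [-1,[0,0,0],[0,0,0]]
  ]
}}

```text
time_s: 3.65
eef_pos: [572.7, -89.2, 207.5]
ee_rot: [0.085, 0.949, -0.093, 0.289]
force: [0.4, -0.6, -0.8]
grip_width: 1.0
grip_force: 0.0
```

Run:
```python
import rig
from h import *
s=rig.sense();print(s["force"]);delta(s,C+6*N,toolR(10.7))
```

```text
[ 0.39741437 -0.6019124  -0.76172844]
shift now-axes mm [-1.6  0.6  1.9] in target axes [-1.6  0.6  1.9] turn units [ 0.01 -0.01 -0.  ]
```

{"method": "servo_tool", "body": {
  "commands": [
    [1,[0,0,0.001],[0,0,0]],
    [1,[0,0,0],[0,0,0]],
    [1,[0,0,0],[0,0,0]],
    [1,[0,0,0],[0,0,0]],
    [1,[0,0,0],[0,0,0]],
    [1,[0,0,0],[0,0,0]],
    [1,[0,0,0],[0,0,0]],
    [1,[0,0,0],[0,0,0]]
  ],
  "squeeze": 80
}}

```text
time_s: 4.32
eef_pos: [573.1, -89.6, 205.7]
ee_rot: [0.085, 0.949, -0.093, 0.289]
force: [-0.5, -0.5, -0.2]
grip_width: -0.002
grip_force: 0.0
```

Run:
```python
import rig
from h import *
s=rig.sense();print(s["force"],s["wrist_torque"],s["joints"].round(2));delta(s,C+6*N,toolR(10.7))
```

```text
[-0.46242868 -0.48745363 -0.20473913] [ 0.0996506   0.24083614 -0.00210684] [-0.35  0.14  1.85 -0.04  0.53  1.45]
shift now-axes mm [-1.   0.5  0.1] in target axes [-1.   0.5  0.1] turn units [ 0.01  0.   -0.01]
```

Run:
```python
import rig
from h import *
c=rig.capture("wrist");s=rig.capture("scene");t=rig.capture("top")
f=lambda c,y,x:cv2.resize(cv2.convertScaleAbs(c["pixels"][y:y+130,x:x+130,::-1],alpha=1.7),(390,390),interpolation=cv2.INTER_CUBIC)
a=np.hstack([cv2.resize(cv2.convertScaleAbs(c["pixels"][:,:,::-1],alpha=1.6),(400,300)),f(s,190,200)[45:345]])
cv2.imwrite("pics/m2.png",a)
```

```text
(no output)
```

View pics/m2.png

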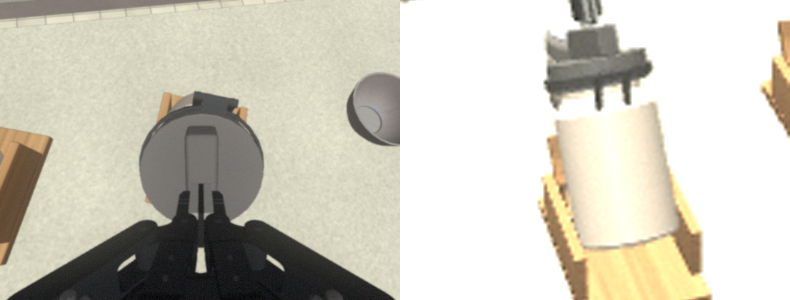

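The wrist view shows the shut fingers at (200,210), over the near end of the bar and not straddling it. In the scene view the tips at (583,20) are above the bar at (593,40). I'll measure that offset in depth.

```bash
cat >> h.py <<'E'
def wcloud(rig):
    s=rig.sense();c=rig.capture("wrist");p,R=pose(s);T=np.array(c["T_tool_cam"])
    v,u=np.mgrid[:420,:560];z=c["z_map"].astype(float)
    X=np.stack([(u-c["cx"])/c["fx"]*z,(v-c["cy"])/c["fy"]*z,z],-1).reshape(-1,3)
    tool=X@T[:3,:3].T+T[:3,3]
    return (R.apply(tool)+p).reshape(420,560,3),tool.reshape(420,560,3),c,s
def loc(X): d=X-C;return np.stack([d@EX,d@EY,d@N],-1)
E
python3 - <<'E'
import rig
from h import *
W,t,c,s=wcloud(rig);print(np.array(c["T_tool_cam"]).round(3),c["fx"],c["cx"])
L=loc(W);z=c["z_map"]
for v in range(120,380,20):print(v,[(u,z[v,u].round(),L[v,u].round(),t[v,u].round()) for u in(262,281,300)])
X=L[z>0];r=np.hypot(X[:,0],X[:,1])
k=(abs(X[:,2])<5)&(r<65);print("disc",k.sum(),np.median(X[k][:,2]),cv2.minEnclosingCircle(X[k][:,:2].astype(np.float32)))
for nm in("top","scene"):
    X=loc(cloud(rig.capture(nm)).reshape(-1,3));k=(np.hypot(X[:,0],X[:,1])<60)&(X[:,2]>-5)&(X[:,2]<110)
    X=X[k];print(nm,np.histogram(X[:,2],bins=np.arange(-5,110,5))[0])
    for lo in range(25,90,8):
        q=X[(X[:,2]>lo)&(X[:,2]<lo+8)]
        if len(q):print(lo,len(q),q.min(0).round(),q.max(0).round())
E
```

```text
[[ 0.00000e+00 -9.49000e-01 -3.14000e-01  7.98250e+01]
 [ 1.00000e+00 -0.00000e+00  2.00000e-03  8.80000e-02]
 [-2.00000e-03 -3.14000e-01  9.49000e-01 -1.68372e+02]
 [ 0.00000e+00  0.00000e+00  0.00000e+00  1.00000e+00]] 329.19795911044645 280.9842564966826
120 [(262, np.float32(439.0), array([  49.,   34., -279.]), array([ 54., -24., 285.])), (281, np.float32(441.0), array([  54.,    9., -282.]), array([ 54.,   1., 288.])), (300, np.float32(446.0), array([  58.,  -16., -286.]), array([ 53.,  27., 292.]))]
140 [(262, np.float32(268.0), array([ 46.,  24., -97.]), array([ 48., -15., 104.])), (281, np.float32(184.0), array([ 58.,  11., -13.]), array([58.,  0., 19.])), (300, np.float32(184.0), array([ 60.,   1., -12.]), array([58., 11., 18.]))]
160 [(262, np.float32(180.0), array([46., 19., -5.]), array([ 48., -10.,  11.])), (281, np.float32(176.0), array([49.,  9., -1.]), array([49.,  0.,  7.])), (300, np.float32(179.0), array([51., -1., -4.]), array([49., 11., 10.]))]
180 [(262, np.float32(170.0), array([39., 17.,  9.]), array([40., -9., -2.])), (281, np.float32(166.0), array([41.,  8.
[... 2474 characters left out ...]
3.]
33 36 [ 8. -9. 33.] [45. 15. 41.]
41 16 [  4. -12.  41.] [13. 14. 47.]
49 17 [  5. -11.  49.] [14. 14. 56.]
57 15 [  5. -13.  57.] [13. 13. 64.]
65 21 [-6. -5. 65.] [13.  7. 72.]
73 24 [ -1. -21.  73.] [16. 34. 81.]
81 61 [-13. -34.  81.] [19. 36. 89.]
89 72 [ -7. -39.  89.] [21. 41. 97.]
scene [62 52 28 28 30 27 30 10 13 16 18 17 17 18 17 21 32 41 45 49 48 55]
25 37 [-35. -17.  25.] [46. 18. 33.]
33 19 [ -8. -12.  33.] [19. 11. 41.]
41 27 [ -9. -12.  41.] [17. 15. 49.]
49 28 [  1. -14.  49.] [16. 14. 57.]
57 28 [ -5. -13.  57.] [19. 16. 65.]
65 28 [ -1. -16.  65.] [17. 15. 73.]
73 51 [ -3. -32.  73.] [20. 30. 81.]
81 66 [-14. -38.  81.] [26. 39. 89.]
89 78 [-17. -43.  89.] [24. 45. 97.]
```

{"method": "servo_tool", "body": {
  "commands": [
    [-1,[0,0,-0.02],[0,0,0]],
    [-1,[0,0,-0.02],[0,0,0]],
    [-1,[0,0,-0.01],[0,0,0]],
    [-1,[0,0,0],[0,0,0]],
    [-1,[0,0,0],[0,0,0]],
    [-1,[0,0,0],[0,0,0]],
    [-1,[0,0,0],[0,0,0]],
    [-1,[0,0,0],[0,0,0]]
  ]
}}

```text
time_s: 5.28
eef_pos: [546.6, -78.9, 245.7]
ee_rot: [0.085, 0.949, -0.094, 0.288]
force: [-0.5, 0.2, -0.0]
grip_width: 1.006
grip_force: 0.0
```

Run:
```python
import rig
from h import *
W,t,c,s=wcloud(rig);z=c["z_map"];L=loc(W)
k=(z>0)&(z<200)&(abs(L[...,1])<90)&(t[...,2]<-5)
print(s["grip_width"])
v,u=np.where(k)
# finger silhouette: topmost row per side with tool z
for u0 in range(130,440,10):
    col=np.where(k[:,u0])[0]
    if len(col): print(u0,col[0],t[col[0],u0].round(),L[col[0],u0].round())
f=t[k&(abs(t[...,1])>35)&(abs(t[...,1])<62)];print("finger max z",np.percentile(f[:,2],[50,95,99,100]),f[f[:,2]>np.percentile(f[:,2],98)].mean(0))
X=L[z>0];r=np.hypot(X[:,0],X[:,1]);kk=(abs(X[:,2])<5)&(r<65);print("disc",kk.sum(),np.median(X[kk][:,2]),cv2.minEnclosingCircle(X[kk][:,:2].astype(np.float32)))
kk=(X[:,2]>25)&(X[:,2]<34)&(r<60);print("bar",np.median(X[kk][:,2]),cv2.minAreaRect(X[kk][:,:2].astype(np.float32)))
cv2.imwrite("pics/w3.png",cv2.convertScaleAbs(c["pixels"][:,:,::-1],alpha=2.2))
```

```text
1.005500266287768
130 307 [  6. -56. -63.] [ -4.  57. 118.]
140 293 [  6. -56. -54.] [ -4.  57. 109.]
150 284 [  5. -55. -45.] [ -5.  56. 101.]
160 279 [ 11. -48. -52.] [  3.  50. 107.]
170 271 [ 10. -47. -43.] [ 2. 49. 99.]
180 271 [ 10. -43. -43.] [ 3. 45. 99.]
190 390 [  17.  -21. -110.] [ 13.  24. 165.]
200 394 [  10.  -20. -105.] [  6.  22. 160.]
210 389 [   9.  -18. -103.] [  6.  20. 158.]
220 386 [   8.  -16. -101.] [  6.  18. 156.]
230 376 [  9. -13. -99.] [  7.  16. 154.]
240 376 [  9. -11. -98.] [  7.  13. 154.]
250 376 [  9.  -8. -98.] [  8.  10. 154.]
260 378 [  9.  -5. -99.] [  8.   8. 154.]
270 380 [   9.   -3. -100.] [  9.   5. 155.]
280 382 [   9.   -0. -100.] [  9.   2. 155.]
290 381 [  10.    3. -101.] [ 11.   0. 156.]
300 378 [  10.    5. -100.] [ 11.  -3. 155.]
310 376 [  9.   8. -99.] [ 11.  -5. 154.]
320 376 [  9.  11. -98.] [ 11.  -8. 154.]
330 376 [  8.  14. -98.] [ 11. -11. 153.]
340 385 [   9.   16. -102.] [ 13. -13. 157.]
350 389 [  10.   18. -103.] [ 13. -15. 158.]
360 393 [   9.   20. -104.] [ 13. -18. 159.]
370 391 [  16.   21. -109.] [ 20. -17. 165.]
380 271 [ 10.  43. -43.] [ 18. -39.  98.]
390 271 [ 10.  47. -43.] [ 19. -44.  98.]
400 278 [ 10.  49. -49.] [ 20. -46. 105.]
410 284 [  6.  55. -47.] [ 17. -52. 102.]
420 292 [  7.  56. -54.] [ 17. -53. 109.]
430 306 [  5.  57. -61.] [ 16. -54. 117.]
finger max z [-90.42552558 -49.20658485 -42.54600574 -38.36305219] [  1.16995859  -0.08324044 -42.26352527]
disc 10381 0.008786022154028572 ((0.0929889902472496, 0.05886956304311752), 50.61588668823242)
bar 29.837385030112095 ((0.38375091552734375, -0.046230316162109375), (83.9820327758789, 22.095767974853516), 10.891493797302246)
```

View pics/w3.png

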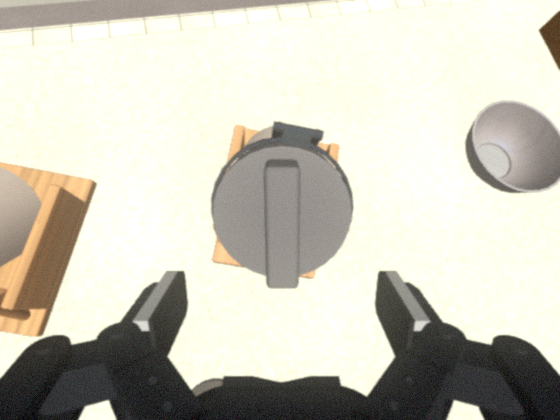

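The open finger tips sit at (175,271) and (388,271). Depth puts them at tool z ≈ -43, not the -13 expected. So the reported TCP lies about 30 mm ahead of the real tips, and the fingers shut above the bar. I'll check this against the fixed cameras.

Run:
```python
import rig
from h import *
s=rig.sense();p,R=pose(s);print("TCP local",loc(p).round(1))
for nm in("top","scene"):
    X=cloud(rig.capture(nm)).reshape(-1,3);t=R.inv().apply(X-p)
    k=(abs(t[:,0])<16)&(abs(t[:,1])>30)&(abs(t[:,1])<65)&(t[:,2]>-100)&(t[:,2]<20);q=t[k]
    print(nm,len(q),np.histogram(q[:,2],bins=np.arange(-100,25,6)))
    q=q[np.argsort(-q[:,2])][:12];print(q.round())
```

```text
TCP local [ 0.5  0.7 55.4]
top 272 (array([ 52, 104,  28,  10,  11,  17,  14,  19,  12,   5,   0,   0,   0,
         0,   0,   0,   0,   0,   0,   0]), array([-100,  -94,  -88,  -82,  -76,  -70,  -64,  -58,  -52,  -46,  -40,
        -34,  -28,  -22,  -16,  -10,   -4,    2,    8,   14,   20]))
[[ -5. -42. -42.]
 [  8. -42. -42.]
 [ 10. -47. -44.]
 [ 11. -44. -44.]
 [ -0. -42. -46.]
 [ 11.  46. -47.]
 [ 12.  48. -48.]
 [ 11.  44. -48.]
 [ 10. -44. -48.]
 [ 12. -48. -48.]
 [ 10.  47. -49.]
 [  7.  54. -50.]]
scene 297 (array([40, 43, 34, 30, 25, 27, 24, 25, 30, 17,  2,  0,  0,  0,  0,  0,  0,
        0,  0,  0]), array([-100,  -94,  -88,  -82,  -76,  -70,  -64,  -58,  -52,  -46,  -40,
        -34,  -28,  -22,  -16,  -10,   -4,    2,    8,   14,   20]))
[[ -0.  51. -39.]
 [ -6. -43. -40.]
 [ 13.  46. -40.]
 [  7. -47. -41.]
 [  7.  47. -41.]
 [  6. -45. -41.]
 [  6.  49. -41.]
 [ -1. -44. -42.]
 [ -3.  49. -42.]
 [ -8. -44. -43.]
 [ 12.  45. -43.]
 [ 11. -46. -43.]]
```

All three cameras agree that the tips are at -42 when open, so about 29 mm short of the reported TCP when shut. I'll offset for that and aim the reported TCP at h ≈ -24.

{"method": "servo_tool", "body": {
  "commands": [
    [-1,[0,0.0005,0.015],[0,0,0]],
    [-1,[0,0,0.015],[0,0,0]],
    [-1,[0,0,0.015],[0,0,0]],
    [-1,[0,0,0.012],[0,0,0]],
    [-1,[0,0,0.01],[0,0,0]],
    [-1,[0,0,0.008],[0,0,0]],
    [-1,[0,0,0.004],[0,0,0]],
    [-1,[0,0,0],[0,0,0]],
    [-1,[0,0,0],[0,0,0]]
  ]
}}

```text
time_s: 6.18
eef_pos: [588.5, -96.3, 182.3]
ee_rot: [0.085, 0.949, -0.093, 0.289]
force: [0.2, -0.1, 0.9]
grip_width: 1.001
grip_force: 0.0
```

{"method": "servo_tool", "body": {
  "commands": [
    [1,[0,0,0],[0,0,0]],
    [1,[0,0,0],[0,0,0]],
    [1,[0,0,0],[0,0,0]],
    [1,[0,0,0],[0,0,0]],
    [1,[0,0,0],[0,0,0]],
    [1,[0,0,0],[0,0,0]],
    [1,[0,0,0],[0,0,0]],
    [1,[0,0,0],[0,0,0]]
  ],
  "squeeze": 80
}}

```text
time_s: 6.85
eef_pos: [588.4, -96.2, 182.3]
ee_rot: [0.085, 0.949, -0.093, 0.289]
force: [-5.2, 1.9, 4.1]
grip_width: 0.244
grip_force: 78.2
```

Run:
```python
import rig
from h import *
s=rig.sense();p,R=pose(s);print("TCP local",loc(p).round(1),s["force"].round(1),s["wrist_torque"].round(2),s["grip_width"]*85,s["grip_force"],s["joints"].round(2));delta(s,C-24*N,toolR(10.7))
```

```text
TCP local [  1.    0.2 -22.7] [-5.2  1.9  4.1] [0.09 0.47 0.02] 20.723324350075398 78.24400663375854 [-0.35  0.21  1.84 -0.04  0.48  1.45]
shift now-axes mm [-1.1  0.   1.3] in target axes [-1.1  0.   1.3] turn units [ 0.01 -0.   -0.  ]
```

{"method": "servo_tool", "body": {
  "commands": [
    [1,[0,0,0],[0,0,-0.4]],
    [1,[0,0,0],[0,0,-0.7]],
    [1,[0,0,0],[0,0,-0.7]],
    [1,[0,0,0],[0,0,-0.7]],
    [1,[0,0,0],[0,0,-0.7]],
    [1,[0,0,0],[0,0,-0.7]],
    [1,[0,0,0],[0,0,-0.7]],
    [1,[0,0,0],[0,0,-0.7]],
    [1,[0,0,0],[0,0,-0.7]],
    [1,[0,0,0],[0,0,0]]
  ]
}}

```text
time_s: 7.68
eef_pos: [588.4, -96.3, 182.3]
ee_rot: [0.17, 0.931, 0.206, 0.248]
force: [-4.3, 2.8, 4.5]
grip_width: 0.238
grip_force: 78.5
```

Run:
```python
import rig
from h import *
s=rig.sense();p,R=pose(s);print("TCP local",loc(p).round(1),s["force"].round(1),s["wrist_torque"].round(2),s["grip_width"]*85,s["grip_force"],s["joints"].round(2));delta(s,C-24*N,toolR(10.7))
W,t,c,s=wcloud(rig);X=loc(W)[c["z_map"]>0];r=np.hypot(X[:,0],X[:,1]);kk=(X[:,2]>26)&(X[:,2]<33)&(r<50);print("bar",kk.sum(),cv2.minAreaRect(X[kk][:,:2].astype(np.float32)))
```

```text
TCP local [  1.1   0.2 -22.7] [-4.3  2.8  4.5] [0.12 0.46 0.28] 20.228574523524344 78.45714926719666 [-0.35  0.21  1.84 -0.04  0.48  0.82]
shift now-axes mm [-0.9 -0.7  1.3] in target axes [-1.1 -0.   1.3] turn units [0.01 0.   6.03]
bar 9658 ((2.4928841590881348, 0.16946792602539062), (82.81202697753906, 46.119327545166016), 63.238555908203125)
```

{"method": "servo_tool", "body": {
  "commands": [
    [1,[0,0,0],[0,0,-0.8]],
    [1,[0,0,0],[0,0,-0.9]],
    [1,[0,0,0],[0,0,-0.9]],
    [1,[0,0,0],[0,0,-0.9]],
    [1,[0,0,0],[0,0,-0.9]],
    [1,[0,0,0],[0,0,-0.9]],
    [1,[0,0,0],[0,0,-0.9]],
    [1,[0,0,0],[0,0,-0.9]],
    [1,[0,0,0],[0,0,-0.9]],
    [1,[0,0,0],[0,0,-0.9]]
  ]
}}

```text
time_s: 8.57
eef_pos: [588.4, -96.4, 182.3]
ee_rot: [0.264, 0.739, 0.602, 0.145]
force: [-5.5, 0.0, 4.8]
grip_width: 0.244
grip_force: 78.4
```

{"method": "servo_tool", "body": {
  "commands": [
    [1,[0,0,0],[0,0,-0.9]],
    [1,[0,0,0],[0,0,-0.9]],
    [1,[0,0,0],[0,0,-0.9]],
    [1,[0,0,0],[0,0,-0.9]],
    [1,[0,0,0],[0,0,-0.9]],
    [1,[0,0,0],[0,0,-0.9]],
    [1,[0,0,0],[0,0,-0.9]],
    [1,[0,0,0],[0,0,-0.9]],
    [1,[0,0,0],[0,0,-0.9]],
    [1,[0,0,0],[0,0,0]]
  ]
}}

```text
time_s: 9.4
eef_pos: [588.5, -96.3, 182.3]
ee_rot: [0.3, 0.426, 0.853, 0.024]
force: [-4.9, 2.3, 4.6]
grip_width: 0.24
grip_force: 78.5
```

Run:
```python
import rig
from h import *
s=rig.sense();p,R=pose(s);print("TCP local",loc(p).round(1),s["force"].round(1),s["wrist_torque"].round(2),s["grip_width"]*85,s["grip_force"],s["joints"].round(2));delta(s,C-24*N,toolR(10.7+165))
W,t,c,s=wcloud(rig)
cv2.imwrite("pics/w4.png",cv2.convertScaleAbs(c["pixels"][:,:,::-1],alpha=2))
```

```text
TCP local [  1.2   0.2 -22.7] [-4.9  2.3  4.6] [0.14 0.45 0.25] 20.429149822725755 78.49496483802795 [-0.35  0.21  1.84 -0.04  0.48 -0.96]
shift now-axes mm [ 0.9 -0.8  1.3] in target axes [ 1.2 -0.3  1.3] turn units [-0.01  0.01 -4.48]
```

View pics/w4.png

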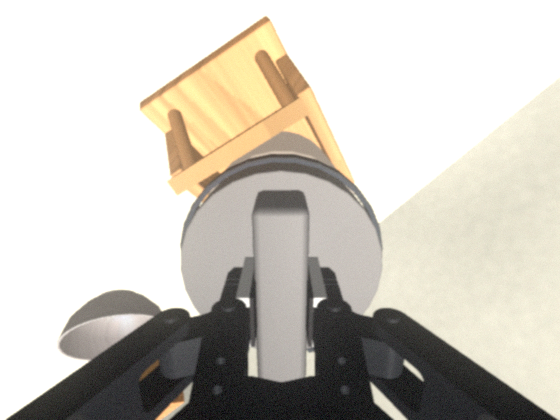

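The wrist view shows the bar from (282,195) to (282,370), still centred between the pads at (240,290) and (325,290), so it has turned with the gripper. I'll finish to about 2.95 rad.

{"method": "servo_tool", "body": {
  "commands": [
    [1,[0,0,0],[0,0,-0.9]],
    [1,[0,0,0],[0,0,-0.9]],
    [1,[0,0,0],[0,0,-0.9]],
    [1,[0,0,0],[0,0,-0.9]],
    [1,[0,0,0],[0,0,-0.8]],
    [1,[0,0,0],[0,0,-0.8]],
    [1,[0,0,0],[0,0,0]],
    [1,[0,0,0],[0,0,0]],
    [1,[0,0,0],[0,0,0]]
  ]
}}

```text
time_s: 10.2
eef_pos: [588.5, -96.2, 182.3]
ee_rot: [0.296, 0.184, 0.936, -0.057]
force: [-5.1, 1.8, 5.6]
grip_width: 0.245
grip_force: 78.5
```

Run:
```python
import rig
from h import *
s=rig.sense();p,R=pose(s);print("TCP local",loc(p).round(1),s["force"].round(1),s["wrist_torque"].round(2),s["grip_force"],s["joints"].round(2));delta(s,C-24*N,toolR(180))
# hinge arc: real grasp point local to hinge, swing by th with tool following fraction f
g=loc(p)+np.array([0,0,0])
ph=(loc(p)-loc(H));print("TCP rel hinge (EX,EY,N)",ph.round(1)); print(R.inv().apply(EY).round(3),R.inv().apply(H-p).round(1))
```

```text
TCP local [  1.2   0.3 -22.7] [-5.1  1.8  5.6] [0.09 0.43 0.2 ] 78.54053735733032 [-0.35  0.21  1.84 -0.04  0.48 -1.5 ]
shift now-axes mm [ 1.2 -0.3  1.3] in target axes [ 1.2 -0.3  1.3] turn units [-0.01  0.01 -0.05]
TCP rel hinge (EX,EY,N) [-58.8   0.3  -6.7]
[ 0.005  1.    -0.001] [-58.8   0.   -6.7]
```

{"method": "servo_tool", "body": {
  "commands": [
    [1,[0.0003,0,-0.0031],[0,0.5,0]],
    [1,[0.0003,0,-0.0031],[0,0.5,0]],
    [1,[0.0003,0,-0.0031],[0,0.5,0]],
    [1,[0.0003,0,-0.0031],[0,0.5,0]],
    [1,[0.0003,0,-0.0031],[0,0.5,0]],
    [1,[0.0003,0,-0.0031],[0,0.5,0]],
    [1,[0,0,0],[0,0,0]]
  ]
}}

```text
time_s: 10.78
eef_pos: [579.2, -92.5, 198.0]
ee_rot: [0.144, 0.191, 0.971, -0.027]
force: [-7.3, 2.6, 7.3]
grip_width: 0.242
grip_force: 79.6
```

```bash
cat > st.py <<'E'
import rig
from h import *
s=rig.sense();p,R=pose(s);d=p-H;l=np.array([d@EX,d@EY,d@N]);z=R.apply([0,0,-1])
print(s["time_s"],"rel hinge",l.round(1),"F",s["force"].round(1),"T",s["wrist_torque"].round(2),"grip",s["grip_width"]*85,s["grip_force"],"q",s["joints"].round(2),"tool swing deg",np.degrees(np.arctan2(z@EX,z@N)),"hinge in tool",R.inv().apply(H-p).round(1))
E
python3 st.py
```

```text
10.7833 rel hinge [-58.1   0.3  11.9] F [-7.3  2.6  7.3] T [0.19 0.69 0.11] grip 20.552870718983836 79.6101701259613 q [-0.35  0.29  1.58 -0.01  0.98 -1.53] tool swing deg 18.172393993874586 hinge in tool [-58.9   0.   -6.8]
```

{"method": "servo_tool", "body": {
  "commands": [
    [1,[0.0003,0,-0.0031],[0,0.5,0]],
    [1,[0.0003,0,-0.0031],[0,0.5,0]],
    [1,[0.0003,0,-0.0031],[0,0.5,0]],
    [1,[0.0003,0,-0.0031],[0,0.5,0]],
    [1,[0.0003,0,-0.0031],[0,0.5,0]],
    [1,[0.0003,0,-0.0031],[0,0.5,0]],
    [1,[0.0003,0,-0.0031],[0,0.5,0]],
    [1,[0.0003,0,-0.0031],[0,0.5,0]],
    [1,[0.0003,0,-0.0031],[0,0.5,0]],
    [1,[0,0,0],[0,0,0]]
  ]
}}

```text
time_s: 11.62
eef_pos: [574.6, -90.6, 225.7]
ee_rot: [-0.087, 0.192, 0.977, 0.017]
force: [-7.0, 2.3, 12.2]
grip_width: 0.246
grip_force: 80.0
```

```bash
python3 st.py
```

```text
11.6167 rel hinge [-46.3   0.3  37.4] F [-7.   2.3 12.2] T [0.34 1.07 0.17] grip 20.886507332915073 79.9966835975647 q [-0.36  0.54  1.12  0.01  1.66 -1.54] tool swing deg 45.15015251588905 hinge in tool [-59.1   0.   -6.4]
```

{"method": "servo_tool", "body": {
  "commands": [
    [1,[0.0003,0,-0.0031],[0,0.5,0]],
    [1,[0.0003,0,-0.0031],[0,0.5,0]],
    [1,[0.0003,0,-0.0031],[0,0.5,0]],
    [1,[0.0003,0,-0.0031],[0,0.5,0]],
    [1,[0.0003,0,-0.0031],[0,0.5,0]],
    [1,[0.0003,0,-0.0031],[0,0.5,0]],
    [1,[0.0003,0,-0.0031],[0,0.5,0]],
    [1,[0.0003,0,-0.0031],[0,0.5,0]],
    [1,[0.0003,0,-0.0031],[0,0.5,0]],
    [1,[0.0003,0,-0.0031],[0,0.5,0]]
  ]
}}

```text
time_s: 12.45
eef_pos: [583.4, -94.2, 255.2]
ee_rot: [-0.336, 0.181, 0.922, 0.065]
force: [1.3, 0.9, 8.0]
grip_width: 0.244
grip_force: 79.4
```

```bash
python3 st.py
```

```text
12.45 rel hinge [-21.6   0.3  56.2] F [1.3 0.9 8. ] T [ 0.14 -0.27  0.01] grip 20.702446894097775 79.39452409744263 q [-0.36  0.96  0.46  0.02  2.41 -1.54] tool swing deg 74.9822628999207 hinge in tool [-59.8   0.   -6.3]
```

{"method": "servo_tool", "body": {
  "commands": [
    [1,[0,0,0],[0,0,0]],
    [1,[0,0,0],[0,0,0]],
    [-1,[0,0,0],[0,0,0]],
    [-1,[0,0,0],[0,0,0]],
    [-1,[0,0,0],[0,0,0]],
    [-1,[0,0,0],[0,0,0]],
    [-1,[0,0,0],[0,0,0]],
    [-1,[0,0,0],[0,0,0]],
    [-1,[0,0,0],[0,0,0]]
  ]
}}

```text
time_s: 13.2
eef_pos: [583.2, -94.2, 254.1]
ee_rot: [-0.336, 0.18, 0.922, 0.066]
force: [-1.2, -0.1, 0.1]
grip_width: 1.0
grip_force: 0.0
```

{"method": "servo_tool", "body": {
  "commands": [
    [-1,[0.002,0,-0.006],[0,0,0]],
    [-1,[0.004,0,-0.006],[0,0,0]],
    [-1,[0.006,0,-0.006],[0,0,0]],
    [-1,[0.006,0,-0.006],[0,0,0]],
    [-1,[0.006,0,-0.006],[0,0,0]],
    [-1,[0.006,0,-0.006],[0,0,0]],
    [-1,[0,0,0],[0,0,0]]
  ]
}}

```text
time_s: 13.78
eef_pos: [583.3, -94.3, 303.0]
ee_rot: [-0.334, 0.18, 0.923, 0.065]
force: [-0.3, -0.2, 0.0]
grip_width: 1.002
grip_force: 0.0
```

```bash
python3 st.py
python3 - <<'E'
import rig
from h import *
c=rig.capture("scene")
cv2.imwrite("pics/s5.png",cv2.resize(cv2.convertScaleAbs(c["pixels"][110:330,150:400,::-1],alpha=1.5),None,fx=2.4,fy=2.4))
E
```

```text
13.7833 rel hinge [ 5.8  0.1 95.4] F [-0.3 -0.2  0. ] T [-0.12 -0.23 -0.02] grip 85.18479425156002 0.0 q [-0.36  0.99  0.29  0.02  2.55 -1.54] tool swing deg 74.79823182834136 hinge in tool [-90.5  -0.1  30.6]
```

View pics/s5.png

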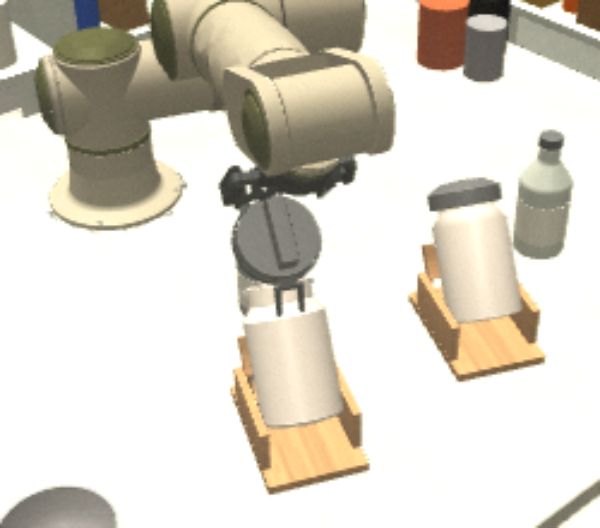

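The scene view shows the cap standing open at (277,240), the mouth clear at (285,310), and the open gripper clear of it at (290,180). I'll back off a little more and check the angle.

{"method": "servo_tool", "body": {
  "commands": [
    [-1,[0.01,0,-0.002],[0,0,0]],
    [-1,[0.012,0,-0.002],[0,0,0]],
    [-1,[0.012,0,-0.002],[0,0,0]],
    [-1,[0.012,0,-0.002],[0,0,0]],
    [-1,[0.01,0,0],[0,0,0]],
    [-1,[0,0,0],[0,0,0]],
    [-1,[0,0,0],[0,0,0]],
    [-1,[0,0,0],[0,0,0]]
  ]
}}

```text
time_s: 14.5
eef_pos: [548.5, -80.3, 342.4]
ee_rot: [-0.336, 0.18, 0.922, 0.066]
force: [0.1, -0.4, -0.3]
grip_width: 0.999
grip_force: 0.0
```

```bash
python3 st.py
python3 - <<'E'
import rig
from h import *
X=cloud(rig.capture("scene")).reshape(-1,3);d=X-H;a=np.radians(75);e=EX*np.cos(a)-N*np.sin(a);n=EX*np.sin(a)+N*np.cos(a)
L=np.c_[d@e,d@EY,d@n];k=(np.hypot(L[:,0]+60,L[:,1])<48)&(L[:,2]>5)&(L[:,2]<24)
q=X[k]
for _ in range(4):
    o=q.mean(0);m=np.linalg.svd(q-o)[2][2];m*=np.sign(m@n);q=q[abs((q-o)@m)<3]
print(len(q),"cap swing deg",np.degrees(np.arctan2(m@EX,m@N)))
E
```

```text
14.5 rel hinge [-2.300e+00  1.000e-01  1.491e+02] F [ 0.1 -0.4 -0.3] T [-0.09 -0.24 -0.03] grip 84.90662034431342 0.0 q [-0.36  0.84  0.47  0.02  2.53 -1.54] tool swing deg 75.05671201001151 hinge in tool [-144.7    0.    36.2]
435 cap swing deg 74.39350459869117
```

The cap is swung back 74° (1.30 rad) and the gripper is clear, so I'll hand it in.

```bash
python3 -c "import rig;print(rig.finish_job())"
```

```text
the job is handed in; nothing more can be done
None
```

I unscrewed the cap to about 2.95 rad, swung it back to about 74° (1.30 rad) and let go with the gripper clear. The job is handed in at about 15 s; it returned no verdict.

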